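# Raise the drop gate of a casting frame and bolt it shut

### The job

The little wooden casting frame stands open. Swing its drop gate up until it is fully shut, then push the locking bolt along its runway so that its steel rod goes through the hole in the frame's cheek and through the eye on the gate, fully home with the handle against the cheek. Let go and leave the other things on the bench alone.

Things in the scene. Friction and masses are not known exactly. Their poses are not given: they have to be found in the camera images.
- casting_frame: Open-topped wooden frame, fixed. Origin on the bench under its middle, z up; its -x side is the gate side and faces roughly the robot. Two cheeks (side walls, 12 mm thick, 75 mm high) at y = -0.056 and +0.056, from x = -0.085 to +0.082; back wall at x = 0.076. The gate stands between the cheeks, whose ends reach 43 mm past the shut gate.
- cheek_hole (a point): Centre of the mouth of the 17 mm round hole in the +y cheek, on its outer face, at (-0.060, 0.062, 0.050) in the frame's axes; the hole runs along the frame's y, with a 2 mm chamfer, through the 12 mm cheek. Axes as the frame's.
- gate (a joint): Angle of the drop gate: 0 = upright, shut, at its stop; 0.3 to 0.65 at first = top leaning out to the frame's -x. Hinge along y at x = -0.042, 14 mm above the bench, stiff (0.08 N m): stays where left. Wooden board 96 mm wide, 12 mm thick, top edge 62 mm above the hinge; shut, its outer face lies at x = -0.042.
- gate_top (a point): On the top edge of the gate's outer face, 18 mm to the -y side of its middle, where the outer face is bare and good to push; moves with the gate. Pushed here with a finger that rises with the edge, the gate moves with 2 to 5 N; a strongly leaning gate pushed quite level takes more, as the edge rubs up the finger.
- gate_eye (a point): Centre of the 17 mm eye (hole along the frame's y) in the steel block on the gate's outer face; moves and turns with the gate. The block stands 34 mm out from the face, is 14 mm thick (frame y = 0.018 to 0.032) and 26 mm high. With the gate shut, the eye is in line with the cheek hole, 37 mm inward from its mouth.
- locking_bolt: Loose bolt on the runway: upright wooden handle block 24 mm wide (x), 70 long (y), 50 high (z); a round steel rod 12 mm thick, 60 long, tapered tip, stands out of its -y end, 38 mm above the block's underside. Origin: centre of the block's underside. About 3 mm play to each guide strip; rod points at the cheek hole, its tip at first 6 to 22 mm short of the cheek.
- bolt_tip (a point): Tip of the steel rod, at (0, -0.095, 0.038) in the bolt's axes. Fully home it lies 16 mm beyond the eye block.
- bolt_shoulder (a point): Centre of the handle's front (-y) face where the rod leaves it, at (0, -0.035, 0.038) in the bolt's axes. Fully home it meets the cheek at cheek_hole.
- beaker: Empty milky beaker, 64 mm wide, 100 mm high, origin under its centre; bystander.
- tape_roll: Roll of masking tape lying flat, 96 mm wide, 25 mm high, origin under its centre; bystander.
- spice_jar: Small glass jar with a cap, 45 mm wide, 100 mm high, origin under its centre; bystander.
- runway (a point): Middle of the bolt's runway at (-0.060, 0.147, 0.012) in the frame's axes (this point and axes fixed to the frame): a plywood strip outside the +y cheek, top 12 mm above the bench, y = 0.062 to 0.222, with two guide strips 30 mm apart inside, 8 mm wide, tops 24 mm above the bench, y = 0.074 to 0.220. The bolt slides on it along -y to the cheek.
There are look-alikes about, which are no part of the job. Of the things that look like the locking_bolt, the middle-sized one is meant.

How it is judged:
On the way, in this order (a step that is already met when the one before it is completed fails the run):
1. the gate is shut while the bolt's tip is still outside the eye (value of joint gate below 0.06 rad and y of bolt_tip in the frame of gate_eye above 0.008 m), for 0.2 s.
2. the rod has gone through the eye of the shut gate (value of joint gate below 0.06 rad and y of bolt_tip in the frame of gate_eye below -0.009 m and x of bolt_tip in the frame of gate_eye between -0.009 and 0.009 m and z of bolt_tip in the frame of gate_eye between -0.009 and 0.009 m), for 0.1 s.
At the end, for the whole second after the job is handed in: The gate is shut (within 0.06 rad), the bolt's rod runs through the cheek hole and the gate's eye, its tip beyond the eye, the handle's front face within about 5 mm of the cheek, the bolt in line with the frame (0.1 rad) and at rest (value of joint gate below 0.06 rad and y of bolt_tip in the frame of gate_eye below -0.015 m and x of bolt_tip in the frame of gate_eye between -0.009 and 0.009 m and z of bolt_tip in the frame of gate_eye between -0.009 and 0.009 m and angle between the y axis of locking_bolt and the y axis of casting_frame, either way round below 0.1 rad and linear speed of locking_bolt below 0.02 m/s and y of bolt_shoulder in the frame of cheek_hole below 0.005 m); the robot touches nothing.
It fails at once if the beaker is shifted more than 30 mm (distance of beaker from where it was at the start of the episode above 0.03 m).
It fails at once if the tape roll is shifted more than 30 mm (distance of tape_roll from where it was at the start of the episode above 0.03 m).
It fails at once if the jar is shifted more than 30 mm (distance of spice_jar from where it was at the start of the episode above 0.03 m).
It also fails if it takes over 54 s, if anything falls off the work surface, if the arm or the gripper's body presses on something with over 40 N, if the wrist force passes 120 N, or if a joint passes its speed limit or range.

### The arm

A 6-joint arm with a two-finger parallel gripper is mounted at the origin on a cart in front of the work surface, level with it; the furniture and walls round the work are solid. World frame = base frame: x ahead of the robot, y to its left, z up, the work surface at z = 0. Lengths are in m, angles in rad, forces in N, time in s.
With the tool pointing down it reaches from about 0.425 to 0.95 m from the base axis. Payload 14.7 kg.
Tool frame: the origin (TCP) lies midway between the tips of the shut fingers; the grasp point (between the pads) lies 19 mm behind it; z points along the fingers, y is the line along which they close (so a half turn about z gives the same grasp; the last joint's range is limited). The gripper opens to 85 mm and grips with 20 to 120 N. Pads are 22 mm wide; open, the fingers measure 114 mm over their backs; the gripper's body (76 mm by 85 mm) begins 54 mm behind the grasp point. The pads swing forward as they close: fully open they stand 13 mm farther back than shut.
Start: joints at [-1.19, 0.48, 1.596, -0, 1.065, -0.047], TCP at [0.27, -0.591, 0.231] pointing down, gripper open.
Joint ranges: [-2.75, 2.75], [-0.82, 2.05], [0.23, 2.67], [-1.56, 4.7], [0.09, 2.69], [-2.92, 2.92]. Speed limits (rad/s): [1.89, 1.89, 2.39, 3.01, 3.01, 3.01].

### API

Orientations are given as a unit quaternion [w, x, y, z].
In Python, from workcell import r, capture gives the robot as it stands. The module is installed in compiled form; this text tells all that it offers.
- The arm moves only by the tool move_arm, never from a script. Its argument "deltas" is a list of rows, each a list of 7 numbers: the turn, a rotation vector about the world's x, y, z in rad, then the shift along the world's x, y, z in cm, then the closure, from -1 (fully open) to 1 (shut). In form: [[wx, wy, wz, x, y, z, grip], ...]. A call has 1 to 8 rows; each row shifts and turns the commanded pose from where the row before left it; what a row does not reach is not made up. A row lasts 1/10 s, in which the tool goes at most 50 mm and 8.59 degrees, less where a joint would pass 70% of its speed; a pose out of reach is approached as far as the arm can. A call is refused whole if a number of a shift passes 5 or a number of a turn 0.15, either way. A call with a gripper value outside its range is refused whole. The fingers move at their own pace and stop on an object; the grip force is fixed at half the most. Time passes only in rows, so rows that do not move let the fingers close. It gives the time, the measured TCP pose, the force, the opening and the grip force at its end, in the units of the state.
- r.get_obs(): the state, without advancing time (a new reading comes with each control period).
- capture(name): name is "scene" or "top" or "wrist"; returns a dict with "image" (384x512x3 uint8, red, green, blue), "K" (3x3 intrinsics, pixels), "dist_coeffs" ([k1, k2, p1, p2, k3] as OpenCV has them; the pictures are not rectified), "xyz" and "rotation" of the camera in the world. Camera axes: x right, y up, looking along -z (the intrinsics and any distortion apply to the point x, -y, -z); pixel columns grow to the right and rows downward; lengths in m; the calibration is good to about 2 mm. A picture is of the moment at which its call begins. There is no depth.
- r.hand_in(): hands the job in; it is judged then, once.
The state is a dict: "time": time; "qpos": joint angles; "joint_velocities": joint speeds; "joint_efforts": joint torques, N m; "tool_pos": TCP position; "orientation": TCP orientation; "force": force on the tool from outside, world axes, zero at the start; "torque": the same for the moment, N m; "grip_width": finger opening in m; "grip_force": force on a finger pad.
Only numpy, scipy, OpenCV 4.12 (cv2) and the standard library are available. Lean on these libraries where they do the work, as an engineer would, in place of code of your own. Each camera call takes 0.05 s, during which the arm holds its last target. There are 200 camera calls.

## Working session

There is one attempt and no reset: what is moved stays moved. The work goes in short steps, Python scripts to look and compute and a tool call to move; the robot and the scene stay as the last step left them, time stands still between calls to the robot, and variables do not carry over. Pictures are saved under pics/ and viewed, at most 10 in all, crops included, and the job is handed in when it is done.

Besides the shell and the picture viewer there is one more tool, called as name(argument=value, ...), one argument or row to a line, values as JSON. move_arm: Moves the arm, as the interface text tells. Its arguments: {"type":"object","properties":{"deltas":{"type":"array"}},"required":["deltas"]}

```bash
mkdir -p pics
cat > h.py <<'E'
import numpy as np, cv2
from workcell import r, capture
def snap(cam,name):
    c=capture(cam); cv2.imwrite(f'pics/{name}.png',c['image'][:,:,::-1]); np.savez(f'pics/{name}.npz',**{k:np.asarray(v) for k,v in c.items()}); return c
def load(name): return dict(np.load(f'pics/{name}.npz'))
def rays(c,px):
    u=cv2.undistortPoints(np.array(px,float).reshape(-1,1,2),c['K'],c['dist_coeffs']).reshape(-1,2)
    d=np.c_[u[:,0],-u[:,1],-np.ones(len(u))]@np.array(c['rotation']).reshape(3,3).T
    return np.array(c['xyz']),d
def onplane(c,px,z):
    o,d=rays(c,px); return o+d*((z-o[2])/d[:,2])[:,None]
def proj(c,P):
    R=np.array(c['rotation']).reshape(3,3); q=(np.atleast_2d(P)-np.array(c['xyz']))@R
    q=q*[1,-1,-1]; return cv2.projectPoints(q,np.zeros(3),np.zeros(3),c['K'],c['dist_coeffs'])[0].reshape(-1,2)
E
python3 - <<'E'
from h import *
for n in('scene','top'):
    c=snap(n,n+'0'); print(n,c['xyz'],c['rotation'],c['K'])
print(r.get_obs())
a=cv2.imread('pics/scene0.png');b=cv2.imread('pics/top0.png')
cv2.imwrite('pics/both.png',cv2.resize(b,(800,600),interpolation=cv2.INTER_CUBIC)); cv2.imwrite('pics/s.png',cv2.resize(a,(800,600),interpolation=cv2.INTER_CUBIC))
E
```

```text
scene [-0.0708971   0.88424743  0.80180924] [-0.2646667  -0.15485604  0.44974229  0.83887008] [[382.79696787   0.         254.41057178]
 [  0.         382.79696787 197.45893109]
 [  0.           0.           1.        ]]
top [ 0.46254622 -0.02662847  1.21830184] [ 0.70660857  0.03789683 -0.04192273 -0.70534435] [[366.68373112   0.         254.12617794]
 [  0.         366.68373112 190.68372485]
 [  0.           0.           1.        ]]
{'time': 0.1, 'qpos': array([-1.18962981e+00,  4.80794560e-01,  1.59681599e+00, -2.06673452e-05,
        1.06513147e+00, -4.66143458e-02]), 'joint_velocities': array([ 0.00059064, -0.00059381, -0.00159792, -0.00027034, -0.00229095,
       -0.00164715]), 'joint_efforts': array([ 8.41180845e-04, -9.52257872e+01, -4.31039250e+01, -9.75813145e-05,
        5.22229806e-03, -6.92300873e-06]), 'tool_pos': array([ 0.26951459, -0.59106593,  0.23071817]), 'orientation': array([-5.65154893e-04,  9.77211291e-01,  2.12268136e-01, -1.04594130e-04]), 'force': array([-1.2595718 , -0.7110541 ,  0.56851613]), 'torque': array([0.02225103, 0.01756366, 0.01230152]), 'grip_force': 0.0, 'grip_width': 0.0850608251445698}
```

View pics/both.png

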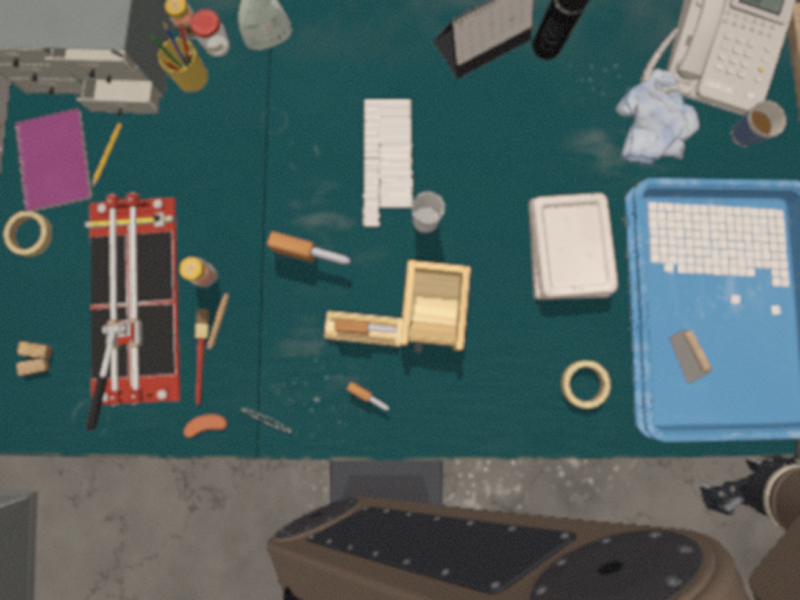

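View pics/s.png

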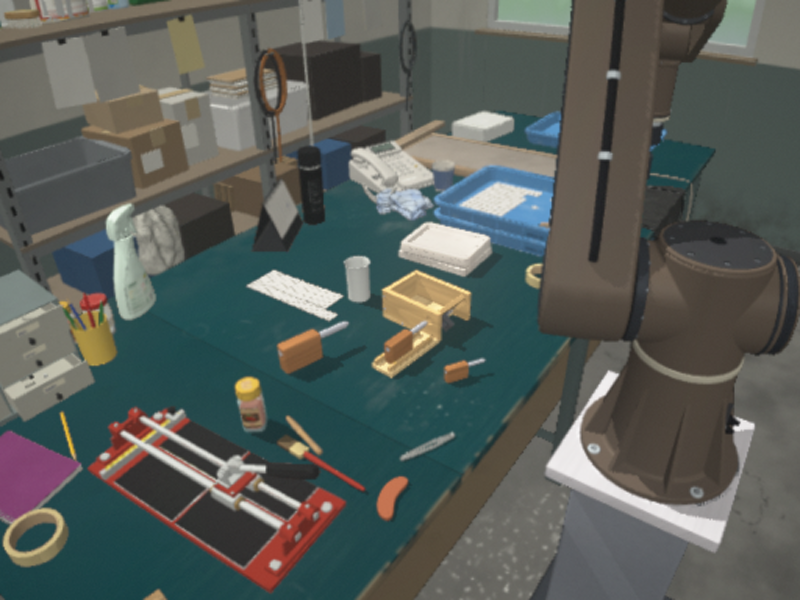

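Top view (800x600 px): the frame is at (437,300) with its open gate toward the bottom. Bolt candidates are a large one at (305,248), one on the runway at (362,327) and a small one at (368,397). The middle-sized one on the runway is the one meant. The bystanders are the beaker at (428,212), the jar at (198,270) and tape rolls at (585,385) and (27,232). The scene view shows the same layout. Next is a close crop.

```bash
sed -i 's/^import numpy.*/&\nfrom scipy.spatial.transform import Rotation as Ro/; s/np.array(c\[.rotation.\]).reshape(3,3)/Rm(c)/' h.py
cat >> h.py <<'E'
def Rm(c):
    q=np.array(c['rotation']).ravel(); return Ro.from_quat(q[[1,2,3,0]]).as_matrix()
E
python3 - <<'E'
from h import *
c=load('top0'); print(onplane(c,[[256,192],[437*.64,300*.64]],0))
a=cv2.imread('pics/top0.png')[160:235,200:310]; b=cv2.imread('pics/scene0.png')[165:245,230:310]
a=cv2.resize(a,None,fx=7,fy=7,interpolation=cv2.INTER_CUBIC);cv2.imwrite('pics/ca.png',a)
cv2.imwrite('pics/cb.png',cv2.resize(b,None,fx=7,fy=7,interpolation=cv2.INTER_CUBIC))
E
```

```text
[[ 0.5963248  -0.03974454  0.        ]
 [ 0.59648977 -0.11895514  0.        ]]
```

View pics/ca.png

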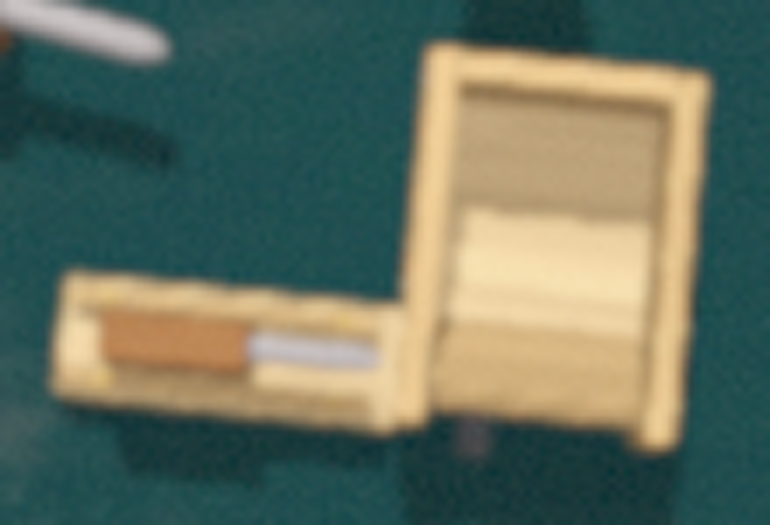

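View pics/cb.png

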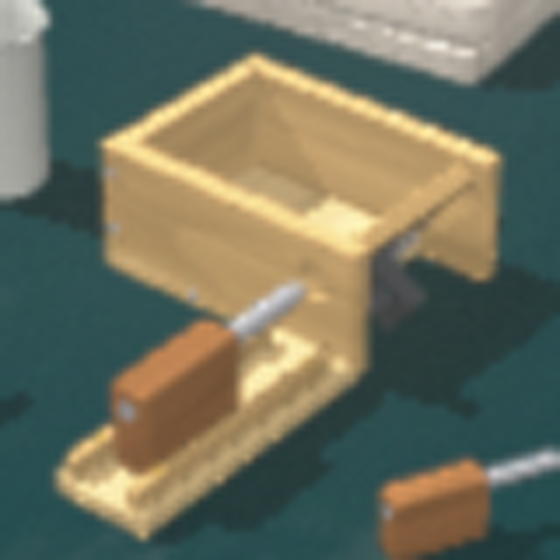

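The crops confirm it: the orange handle with the steel rod lies on the runway, and the tip is about 4 px short of the cheek. The gate leans out with its dark eye block below at (475,435) in the top crop. The frame rim corners in that crop are near (428,42), (710,75), (678,452) and (398,425).

Run:
```python
from h import *
from scipy.optimize import least_squares
c=load('top0'); s=load('scene0')
T=lambda p:np.array(p)/7+[200-.43,160-.43]
S=lambda p:np.array(p)/7+[230-.43,165-.43]
cor=np.array([[.082,.062,.075],[.082,-.062,.075],[-.085,-.062,.075],[-.085,.062,.075]])
pt=T([[428,42],[711,73],[676,452],[398,427]])
ps=S([[100,143],[255,53],[500,160],[362,252]])
def W(p,L): 
    q=np.array(L,float); R=Ro.from_euler('z',p[2]).as_matrix(); return q@R.T+[p[0],p[1],0]
def fit(sets):
    f=lambda p:np.r_[tuple((proj(cc,W(p,cor))-x).ravel() for cc,x in sets)]
    return least_squares(f,[.6,-.12,0])
for sets in ([(c,pt)],[(s,ps)],[(c,pt),(s,ps)]):
    q=fit(sets); print(q.x.round(4),np.abs(q.fun).max().round(2))
p=q.x
w=onplane(c,pt,.075); print(w.round(4),[np.linalg.norm(w[i]-w[(i+1)%4]).round(4) for i in range(4)])
inv=lambda w:(w-[p[0],p[1],0])@Ro.from_euler('z',p[2]).as_matrix()
print('bolt top corners',inv(onplane(c,T([[100,312],[250,333],[245,375],[100,360]]),.062)).round(4))
print('tip',inv(onplane(c,T([[380,355]]),.05)).round(4))
print('runway end',inv(onplane(c,T([[68,268],[52,400]]),.018)).round(4))
print('pred: hole,gate_top-line',proj(c,W(p,[[-.06,.062,.05]]))*7-[1397,1117])
for th in(.3,.4,.5,.6,.65):
    L=[[-.042-.062*np.sin(th),y,.014+.062*np.cos(th)] for y in(-.048,.048)]
    print(th,((proj(c,W(p,L))-[200,160])*7).round(0).tolist(),((proj(s,W(p,L))-[230,165])*7).round(0).tolist())
    e=[[-.042+12e-3*np.cos(th)-.062*np.sin(th),y,.014+.062*np.cos(th)+12e-3*np.sin(th)] for y in(-.048,.048)]
    print('   inner',((proj(c,W(p,e))-[200,160])*7).round(0).tolist())
```

```text
[ 0.5807 -0.1101 -0.0929] 1.31
[ 0.5812 -0.1085 -0.0892] 1.03
[ 0.581  -0.1096 -0.0918] 1.21
[[ 0.6722 -0.0538  0.075 ]
 [ 0.6584 -0.1817  0.075 ]
 [ 0.4877 -0.164   0.075 ]
 [ 0.4987 -0.0403  0.075 ]] [np.float64(0.1287), np.float64(0.1716), np.float64(0.1241), np.float64(0.1741)]
bolt top corners [[-0.049   0.2001  0.062 ]
 [-0.052   0.1317  0.062 ]
 [-0.0711  0.1321  0.062 ]
 [-0.0705  0.1978  0.062 ]]
tip [[-0.0557  0.0724  0.05  ]]
runway end [[-0.0269  0.2221  0.018 ]
 [-0.0891  0.223   0.018 ]]
pred: hole,gate_top-line [[401.87269069 366.49298577]]
0.3 [[645.0, 384.0], [431.0, 364.0]] [[447.0, 147.0], [333.0, 226.0]]
   inner [[648.0, 358.0], [433.0, 338.0]]
0.4 [[643.0, 397.0], [429.0, 378.0]] [[456.0, 155.0], [342.0, 234.0]]
   inner [[646.0, 372.0], [432.0, 352.0]]
0.5 [[642.0, 410.0], [428.0, 390.0]] [[465.0, 163.0], [351.0, 242.0]]
   inner [[645.0, 386.0], [431.0, 366.0]]
0.6 [[640.0, 422.0], [427.0, 402.0]] [[473.0, 171.0], [359.0, 251.0]]
   inner [[643.0, 400.0], [429.0, 380.0]]
0.65 [[639.0, 428.0], [426.0, 408.0]] [[477.0, 176.0], [363.0, 256.0]]
   inner [[642.0, 406.0], [429.0, 386.0]]
```

move_arm(
  deltas=[
    [0,0,-0.0325,1.2,2.95,0,1],
    [0,0,-0.0325,1.2,2.95,0,1],
    [0,0,-0.0325,1.2,2.95,0,1],
    [0,0,-0.0325,1.2,2.95,0,1],
    [0,0,-0.0325,1.2,2.95,0,1],
    [0,0,-0.0325,1.2,2.95,0,1],
    [0,0,-0.0325,1.2,2.95,0,1],
    [0,0,-0.0325,1.2,2.95,0,1],
  ],
)

```text
time: 0.9
tool_pos: [0.3659, -0.3541, 0.2311]
orientation: [-0.0, 0.997, 0.083, -0.0]
force: [-0.0, -0.4, -0.3]
grip_width: 0.0001
grip_force: 0.0
```

move_arm(
  deltas=[
    [0,0,-0.0325,1.2,2.95,0,1],
    [0,0,-0.0325,1.2,2.95,0,1],
    [0,0,-0.0325,1.2,2.95,0,1],
    [0,0,-0.0325,1.2,2.95,0,1],
    [0,0,-0.0325,1.2,2.95,0,1],
    [0,0,-0.0325,1.2,2.95,0,1],
    [0,0,-0.0325,1.2,2.95,0,1],
    [0,0,-0.0325,1.2,2.95,0,1],
  ],
)

```text
time: 1.7
tool_pos: [0.4618, -0.1181, 0.2312]
orientation: [-0.0, 0.999, -0.047, -0.0]
force: [-0.6, -0.6, -0.4]
grip_width: -0.0
grip_force: 0.0
```

Run:
```python
from h import *
o=r.get_obs(); print(o['tool_pos'],o['orientation'],o['qpos'],o['force'],o['grip_width'])
print(Ro.from_quat(o['orientation'][[1,2,3,0]]).as_matrix().round(3))
c=snap('wrist','w1'); print(c['xyz'],c['K'])
cv2.imwrite('pics/w1b.png',cv2.resize(c['image'][:,:,::-1],(800,600)))
```

```text
[ 0.46182783 -0.11807334  0.23117418] [-3.69370994e-05  9.98907367e-01 -4.67337339e-02 -1.67369445e-04] [-3.13897377e-01  2.38576738e-01  1.98104894e+00 -2.14689848e-05
  9.22309346e-01  1.35041345e+00] [-0.56798293 -0.63150117 -0.37547858] -4.384849353306401e-05
[[ 0.996 -0.093 -0.   ]
 [-0.093 -0.996  0.   ]
 [-0.    -0.    -1.   ]]
[ 0.53040315 -0.12450748  0.3744439 ] [[342.29838098   0.         249.79088175]
 [  0.         342.29838098 191.9727835 ]
 [  0.           0.           1.        ]]
```

View pics/w1b.png

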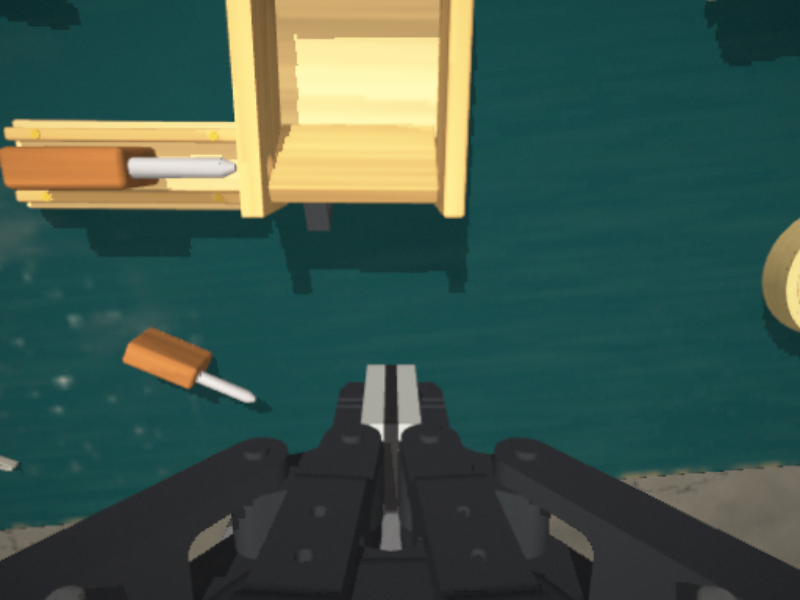

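The wrist view is clear: cheek ends at about v=217 (u 241–265 and 443–466), the gate's outer top edge at about v=203 and the eye block at (317,217). The rod runs from (130,168) to (236,168), and the jaws are shut at (391,395).

Run:
```python
from h import *
c=load('w1'); k=.64
P=lambda L:np.array(L,float)*k
p=[.581,-.1096,-.0918]; R=Ro.from_euler('z',p[2]).as_matrix()
inv=lambda w:(w-[p[0],p[1],0])@R
print('cheek ends',inv(onplane(c,P([[241,217],[265,217],[443,217],[466,217]]),.075)).round(4))
print('inner cheek top y',inv(onplane(c,P([[277,40],[440,40],[228,10],[474,10]]),.075)).round(4))
print('gate edge',inv(onplane(c,P([[275,200],[436,203]]),.064)).round(4))
print('gate inner edge',inv(onplane(c,P([[275,190],[436,192]]),.070)).round(4))
print('tip, rod base',inv(onplane(c,P([[236,168],[130,167]]),.05)).round(4))
print('block front',inv(onplane(c,P([[122,148],[122,189],[2,148],[4,188]]),.062)).round(4))
print('guides',inv(onplane(c,P([[140,134],[140,196],[232,134],[240,196]]),.024)).round(4))
w=lambda L:np.array(L)@R.T+[p[0],p[1],0]
print(w([[-.105,-.018,.04],[-.0795-.011,-.018,.05],[-.053,-.018,.06],[-.06,.2,.04]]))
```

```text
cheek ends [[-0.0852  0.0637  0.075 ]
 [-0.0852  0.0504  0.075 ]
 [-0.0854 -0.0488  0.075 ]
 [-0.0855 -0.0616  0.075 ]]
inner cheek top y [[ 0.0045  0.0382  0.075 ]
 [ 0.0044 -0.045   0.075 ]
 [ 0.0182  0.0619  0.075 ]
 [ 0.018  -0.0617  0.075 ]]
gate edge [[-0.0769  0.0466  0.064 ]
 [-0.0788 -0.0456  0.064 ]]
gate inner edge [[-0.0708  0.045   0.07  ]
 [-0.0721 -0.045   0.07  ]]
tip, rod base [[-0.0596  0.0713  0.05  ]
 [-0.059   0.1333  0.05  ]]
block front [[-0.0483  0.1307  0.062 ]
 [-0.0708  0.1339  0.062 ]
 [-0.0484  0.1973  0.062 ]
 [-0.0703  0.2006  0.062 ]]
guides [[-0.0398  0.1366  0.024 ]
 [-0.0779  0.1417  0.024 ]
 [-0.0398  0.0794  0.024 ]
 [-0.0779  0.0775  0.024 ]]
[[ 0.47479204 -0.11789874  0.04      ]
 [ 0.48923098 -0.11922797  0.05      ]
 [ 0.52657308 -0.12266564  0.06      ]
 [ 0.53958686  0.09505813  0.04      ]]
```

Everything matches the given sizes: cheek ends at x=-0.085, bolt in line, gate leaning about 0.6 rad. Next I lower beside the gate and push, rising with the edge.

move_arm(
  deltas=[
    [0,0,0,0,0,-3,1],
    [0,0,0,0,0,-3,1],
    [0,0,0,0,0,-3,1],
    [0,0,0,0,0,-3,1],
    [0,0,0,0,0,-3,1],
    [0,0,0,0,0,-3,1],
    [0,0,0,1,-0.09,0,1],
    [0,0,0,1,-0.09,0,1],
  ],
)

```text
time: 2.55
tool_pos: [0.4823, -0.1213, 0.0515]
orientation: [-0.0, 0.999, -0.046, -0.001]
force: [-0.1, 0.1, 0.6]
grip_width: 0.0002
grip_force: 0.0
```

move_arm(
  deltas=[
    [0,0,0,0.5,-0.045,0.1,1],
    [0,0,0,0.5,-0.045,0.25,1],
    [0,0,0,0.5,-0.045,0.2,1],
    [0,0,0,0.5,-0.045,0.2,1],
    [0,0,0,0.5,-0.045,0.15,1],
    [0,0,0,0.5,-0.045,0.15,1],
    [0,0,0,0.5,-0.045,0.05,1],
    [0,0,0,0.5,-0.045,0.05,1],
  ],
)

```text
time: 3.35
tool_pos: [0.5222, -0.1249, 0.0628]
orientation: [0.0, 0.999, -0.046, 0.0]
force: [-2.1, -0.5, 0.9]
grip_width: -0.0001
grip_force: 0.7
```

move_arm(
  deltas=[
    [0,0,0,0.2,-0.02,0,1],
    [0,0,0,0.2,-0.02,0,1],
    [0,0,0,0,0,0,1],
  ],
)

```text
time: 3.65
tool_pos: [0.5257, -0.1252, 0.0626]
orientation: [-0.0, 0.999, -0.046, -0.0]
force: [-0.7, -0.1, 0.4]
grip_width: -0.0002
grip_force: 0.0
```

move_arm(
  deltas=[
    [0,0,0,0.15,-0.015,0,1],
    [0,0,0,0.15,-0.015,0,1],
    [0,0,0,0,0,0,1],
  ],
)

```text
time: 3.95
tool_pos: [0.526, -0.1251, 0.0624]
orientation: [-0.0, 0.999, -0.046, -0.002]
force: [-13.5, -0.6, 8.9]
grip_width: -0.0002
grip_force: 6.6
```

The gate is at its stop: the force rose with no further motion, at the predicted x. Next I back off, rise and go behind the bolt.

move_arm(
  deltas=[
    [0,0,0,-1,0.1,0,1],
    [0,0,0,-1,0.1,0,1],
    [0,0,0,0,0,3,1],
    [0,0,0,0,0,3,1],
    [0,0,0,0,0,3,1],
    [0,0,0,0.4,3,0,1],
    [0,0,0,0.4,3,0,1],
    [0,0,0,0.4,3,0,1],
  ],
)

```text
time: 4.75
tool_pos: [0.5204, -0.0327, 0.1532]
orientation: [-0.0, 0.999, -0.047, 0.001]
force: [-0.4, -0.4, 0.1]
grip_width: -0.0002
grip_force: 0.0
```

move_arm(
  deltas=[
    [0,0,0,0.4,3,0,1],
    [0,0,0,0.4,3,0,1],
    [0,0,0,0.4,3,0,1],
    [0,0,0,0.4,3,0,1],
    [0,0,0,0.4,3,0,1],
    [0,0,0,0,0.6,0,1],
    [0,0,0,0,0,0,1],
  ],
)

```text
time: 5.45
tool_pos: [0.5402, 0.1231, 0.1527]
orientation: [0.0, 0.999, -0.045, -0.0]
force: [-0.2, -0.0, 0.5]
grip_width: -0.0002
grip_force: 0.0
```

Run:
```python
from h import *
o=r.get_obs(); print(o['tool_pos'],o['force'])
c=snap('wrist','w2')
cv2.imwrite('pics/w2b.png',cv2.resize(c['image'][:,:,::-1],(800,600)))
```

```text
[0.54022753 0.12314607 0.15267423] [-0.21816012 -0.0216882   0.53141908]
```

View pics/w2b.png

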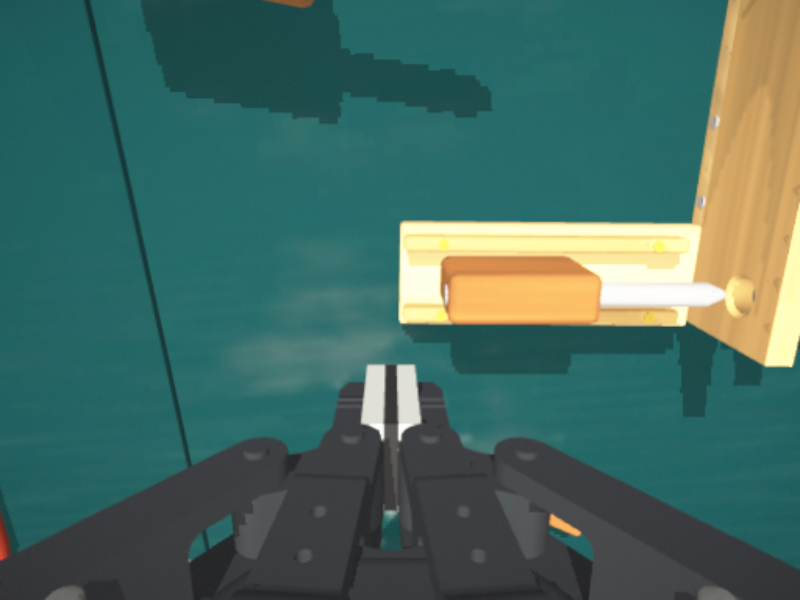

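The rod points straight at the cheek hole (tip at (725,294), hole at (740,296)). The fingers are behind the handle's end. Next I descend and push.

move_arm(
  deltas=[
    [0,0,0,0.1,0,-3,1],
    [0,0,0,0.1,0,-3,1],
    [0,0,0,0,0,-3,1],
    [0,0,0,0,0,-2.2,1],
    [0,0,0,0,0,0,1],
    [0,0,0,-0.05,-0.5,0,1],
    [0,0,0,-0.05,-0.5,0,1],
    [0,0,0,-0.05,-0.5,0,1],
  ],
)

```text
time: 6.3
tool_pos: [0.542, 0.1069, 0.0421]
orientation: [-0.0, 0.999, -0.046, 0.001]
force: [0.2, 2.2, 1.0]
grip_width: -0.0002
grip_force: 0.6
```

move_arm(
  deltas=[
    [0,0,0,-0.045,-0.5,0,1],
    [0,0,0,-0.045,-0.5,0,1],
    [0,0,0,-0.045,-0.5,0,1],
    [0,0,0,-0.045,-0.5,0,1],
    [0,0,0,0,0,0,1],
  ],
)

```text
time: 6.8
tool_pos: [0.5392, 0.0868, 0.0408]
orientation: [0.0, 0.999, -0.046, -0.0]
force: [-1.5, -0.3, 0.5]
grip_width: 0.0002
grip_force: 0.0
```

move_arm(
  deltas=[
    [0,0,0,-0.045,-0.5,0,1],
    [0,0,0,-0.045,-0.5,0,1],
    [0,0,0,-0.045,-0.5,0,1],
    [0,0,0,0,0,0,1],
  ],
)

```text
time: 7.2
tool_pos: [0.5378, 0.0718, 0.0407]
orientation: [0.0, 0.999, -0.046, -0.0]
force: [-0.1, -0.4, 0.8]
grip_width: -0.0002
grip_force: 0.0
```

move_arm(
  deltas=[
    [0,0,0,-0.045,-0.5,0,1],
    [0,0,0,-0.045,-0.5,0,1],
    [0,0,0,-0.045,-0.5,0,1],
    [0,0,0,-0.045,-0.5,0,1],
    [0,0,0,0,0,0,1],
  ],
)

```text
time: 7.7
tool_pos: [0.5361, 0.0518, 0.0408]
orientation: [0.0, 0.999, -0.046, -0.0]
force: [0.4, 0.7, -0.6]
grip_width: 0.0001
grip_force: 0.0
```

move_arm(
  deltas=[
    [0,0,0,-0.03,-0.3,0,1],
    [0,0,0,-0.03,-0.3,0,1],
    [0,0,0,-0.02,-0.2,0,1],
    [0,0,0,-0.02,-0.2,0,1],
    [0,0,0,0,0,0,1],
  ],
)

```text
time: 8.2
tool_pos: [0.5354, 0.0424, 0.0408]
orientation: [-0.0, 0.999, -0.046, 0.0]
force: [-0.3, 0.4, -0.2]
grip_width: -0.0001
grip_force: 0.2
```

move_arm(
  deltas=[
    [0,0,0,-0.02,-0.15,0,1],
    [0,0,0,-0.02,-0.15,0,1],
    [0,0,0,0,0,0,1],
  ],
)

```text
time: 8.5
tool_pos: [0.5357, 0.0416, 0.0411]
orientation: [-0.001, 0.999, -0.046, 0.001]
force: [2.1, 31.2, 0.4]
grip_width: -0.0
grip_force: 15.8
```

It stopped hard at the predicted place, so the handle is against the cheek. I back off and look.

move_arm(
  deltas=[
    [0,0,0,0.1,1,0,1],
    [0,0,0,0.1,1,0,1],
    [0,0,0,0,1,0,1],
    [0,0,0,0,0,3,1],
    [0,0,0,0,0,4,1],
    [0,0,0,0,0,4,1],
    [0,0,0,-1.5,-1.5,4,1],
    [0,0,0,-2,-4,3,1],
  ],
)

```text
time: 9.3
tool_pos: [0.504, 0.0187, 0.2211]
orientation: [-0.0, 0.999, -0.045, 0.001]
force: [0.7, -1.0, -0.0]
grip_width: -0.0001
grip_force: 0.0
```

move_arm(
  deltas=[
    [0,0,0,-2,-4,0,1],
    [0,0,0,-2,-4,0,1],
    [0,0,0,0,-3,0,1],
    [0,0,0,0,0,0,1],
  ],
)

```text
time: 9.7
tool_pos: [0.463, -0.0952, 0.219]
orientation: [0.0, 0.999, -0.047, 0.0]
force: [1.0, 0.4, 0.6]
grip_width: -0.0003
grip_force: 0.0
```

Run:
```python
from h import *
o=r.get_obs(); print(o['tool_pos'],o['force'])
c=snap('wrist','w3')
cv2.imwrite('pics/w3b.png',cv2.resize(c['image'][:,:,::-1],(800,600)))
```

```text
[ 0.46297727 -0.09521612  0.21896531] [1.01430208 0.3644263  0.63797718]
```

View pics/w3b.png

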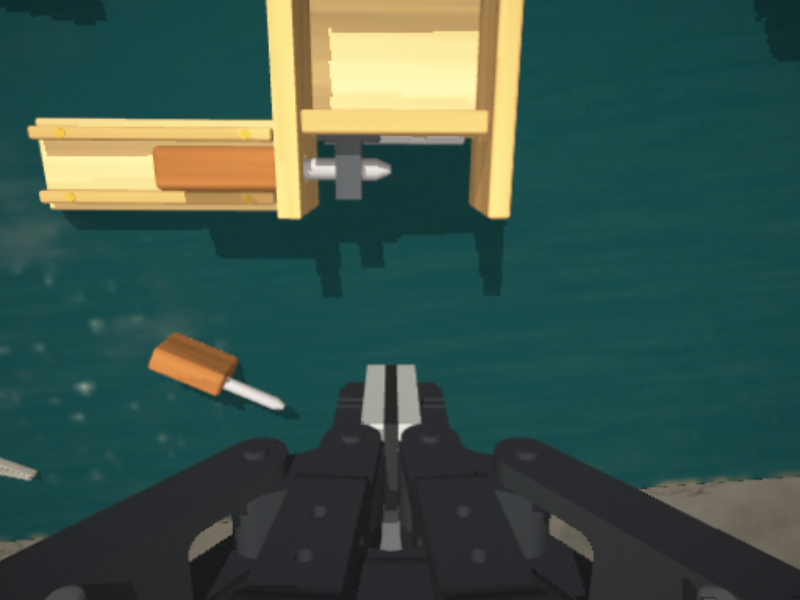

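The gate is shut, with its top edge at v=122. The rod passes through the eye block at (348,168) with its tip at (390,170), and the handle sits flush against the cheek at (275,168). The arm is clear.

```bash
python3 -c "
from workcell import r
print(r.hand_in())"
```

```text
the job is handed in; nothing more can be done
None
```

The gate is shut, the bolt is fully home through the cheek hole and the gate's eye, the other things on the bench were left alone, and the job is handed in; no verdict came back.

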